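# Turn the shop display from sun to snow

### The job

Change this stationery display over to winter. First stack both loose pencil tins on the stack of pencil tins, cut corners above cut corners, so that each one's skirt sits fully down over the raised top of the one below. Then turn the sign on the sloping stand half a turn, so that the snowflake instead of the sun looks uphill, square with the stand; leave everything else on the table where it stands.

Things in the scene. Friction and masses are not known exactly. Their poses are not given: they have to be found in the camera images.
- tin1_mid (a point): loose aluminium pencil tin, 120 x 60 mm, 25 mm high, 0.12 kg, on the sloping deck of the stand, lengthwise up the slope against the lip, cut corners uphill, in the way of the sign's swing. The point is its centre, 12.5 mm above its underside; x runs along its length towards the end with the two corners cut off (12 mm chamfers), y across, z up out of its lid.
- tin2_mid (a point): the other, identical loose tin (point and axes as tin1_mid), flat on the table in the middle. A tin's flat sides are 60 mm apart and 18 mm high; above them a raised panel, 7 mm high, is set in 5.5 mm all round. It is open below: a skirt 10 mm deep with 3 mm walls drops over the raised panel of the tin below, 2.5 mm play each side, if the cut corners match.
- stack_top (a point): fixed stack of two such tins on the table. The point is the stack's centre on its shoulder, 36 mm above the table, where the underside of the next tin comes to rest; the raised panel stands 7 mm above it. Each tin seated on it adds 18 mm. x points towards the end with the cut corners, y across, z up.
- stand_mid (a point): fixed wooden stand, footprint 200 x 150 mm; the point is the centre of its underside. Its deck, 225 x 150 mm, rises at 30 degrees towards the stand's +x; the deck's low end, with a 6 mm lip, lies 97 mm towards -x and 24 mm high. The sign's pivot stands square to the deck, 160 mm up the slope, so it leans 30 degrees from vertical towards -x.
- sign_top (a point): white two-sided sign, 120 mm wide, 86 mm high, 8 mm thick, that spins about its upright centre line, 14 mm off the stand's deck; balanced, stays where left (friction 0.04 N m). The point is the middle of its top edge, on the pivot axis; z up along that axis, y along its width, x out of the face with the sun. The other face has a snowflake. The top 30 mm is plain.
- sign (a joint): sign's angle about its pivot axis (rad), counter-clockwise seen from above (right-handed about sign_top's z). 0: the sun (disc with rays) looks uphill, square with the stand; +pi or -pi: the six-armed snowflake looks uphill, square with the stand. May be turned either way; stops at +4 and -4. Starts within 0.4 of 0.
- pencil_cup: white cup of pencils, 76 mm across, 95 mm tall, pencils to 180 mm; leave it alone. Origin at the centre of its underside.
- glue_jar: glue jar, 64 mm across, 85 mm tall; leave it alone. Origin at the centre of its underside.
- ink_bottle: amber ink bottle, 48 mm across, 75 mm tall, stands behind the high end of the stand; leave it alone. Origin at the centre of its underside.
- wood_stamp: wooden hand stamp, 36 mm across, 60 mm tall, near the stack; leave it alone. Origin at the centre of its underside.
- tape_dispenser: tape dispenser, 75 x 45 mm, 64 mm tall, near the stack; leave it alone. Origin at the centre of its underside.
- notebooks: two notebooks, 100 x 135 mm, 28 mm high; leave it alone. Origin at the centre of its underside.
- stapler: stapler, 140 x 34 mm, 36 mm high; leave it alone. Origin at the centre of its underside.
Not all that is in view belongs to the job. Leave any purple look-alike of the part that bears tin2_mid alone. What is shaped like the part that bears tin1_mid but brown is not meant.

How it is judged:
By the outcome, as a careful person would: the job done as asked, in the order asked, and still so for the second after the job is handed in, with the robot touching nothing.
It also fails if it takes over 72 s, if anything falls off the work surface, if the arm or the gripper's body presses on something with over 40 N, if the wrist force passes 120 N, or if a joint passes its speed limit or range.

### The arm

A 7-joint arm with a two-finger parallel gripper is mounted at the origin on the work surface. World frame = base frame: x ahead of the robot, y to its left, z up, the work surface at z = 0. Lengths are in m, angles in rad, forces in N, time in s.
With the tool pointing down it reaches from about 0.35 to 0.9 m from the base axis. Payload 8.1 kg.
Tool frame: the origin (TCP) lies at the very end of the fingers, on their centre line; the grasp point (between the pads) lies 19 mm behind it; z points along the fingers, y is the direction in which the jaws open and shut (so a half turn about z gives the same grasp; the last joint's range is limited). The gripper opens to 92 mm and grips with 3 to 60 N. Pads are 19 mm wide; open, the fingers measure 130 mm over their backs; the gripper's body (75 mm by 190 mm) begins 47 mm behind the grasp point.
Start: joints at [-1.324, 0.434, 0.025, 1.573, -0.012, 1.134, -0.075], TCP at [0.214, 0.587, 0.227] pointing down, gripper open.
Joint ranges: [-2.62, 2.62], [-0.44, 2.09], [-1.27, 1.32], [0.08, 2.57], [-1.32, 4.46], [0.12, 2], [-2.74, 2.74]. Speed limits (rad/s): [2.22, 2.22, 3.01, 3.01, 3.14, 3.14, 3.14].

### API

Orientations are given as a rotation vector (axis times angle).
In Python, from workcell import * gives the robot as it stands.
- The arm moves only by the tool apply_moves, never from a script. Its argument "deltas" is a list that holds one entry, the list of rows, each a list of 7 numbers: the closure, from 0 (fully open) to 1 (shut), then the shift along the tool's x, y, z in cm, then the turn, a rotation vector about the tool's x, y, z in degrees. A call has exactly 10 rows; each row is the pose to reach, as a shift and turn from the pose measured when the call began, along the tool's axes at that moment; what a row does not reach only later rows make up. A row lasts 1/12 s, in which the tool goes at most 41.7 mm and 7.16 degrees, less where a joint would pass 70% of its speed; a pose out of reach is approached as far as the arm can. A call with a gripper value outside its range is refused whole. The fingers move at their own pace and stop on an object; "grip_force" is the grip in N (left out, the last holds). Time passes only in rows, so rows that repeat a pose let the fingers close, or fill a call up. It gives the time, the measured TCP pose, the force and the opening at its end, in the units of the state.
- observe(): the state, without advancing time (a new reading comes with each control period).
- grab_frame(name): name is "scene" or "top" or "wrist"; returns a dict with "color" (400x640x3 uint8, blue, green, red), "range_z" (400x640 float32, m along the optical axis (not along the pixel's ray), 0 where there is no reading), "fx", "fy", "cx", "cy" (pixels), "eye" and "attitude" of the camera in the world; the wrist camera has in their place "T_tool_cam" (4x4, takes a point from camera to tool coordinates, whose origin is the TCP and whose axes are the flange's). Camera axes: x right, y down, z forward; pixel columns grow to the right and rows downward; lengths in m; the calibration is good to about 2 mm. A picture is of the moment at which its call begins: read the wrist's pose just before it.
- hand_in(): hands the job in, once; it reports no verdict.
The state is a dict: "t": time; "joint_positions": joint angles; "qvel": joint speeds; "joint_efforts": joint torques, N m; "tcp_pos": TCP position; "orientation": TCP orientation; "force": force on the tool from outside, world axes, zero at the start; "moment": the same for the moment, N m; "gripper_width": opening from 0.0 (shut) to 1.0 (fully open).
Only numpy, scipy, OpenCV 4.12 (cv2) and the standard library are available. Lean on these libraries where they do the work, as an engineer would, in place of code of your own. Each camera call takes 0.05 s, during which the arm holds its last target. There are 200 camera calls.

## Working session

There is one attempt and no reset: what is moved stays moved. The work goes in short steps, Python scripts to look and compute and a tool call to move; the robot and the scene stay as the last step left them, time stands still between calls to the robot, and variables do not carry over. Pictures are saved under pics/ and viewed, about 8 in all and at most 12, crops included, and the job is handed in when it is done.

Besides the shell and the picture viewer there is one more tool, called after ">>>" by a JSON object that holds its "op" and its "data", one argument or row to a line. apply_moves: Moves the arm, as the interface text tells. Its arguments: {"type":"object","properties":{"deltas":{"type":"array","items":{"type":"array","items":{"type":"array","items":{"type":"number"}}}},"grip_force":{"type":"number"}},"required":["deltas"]}

```bash
ls; mkdir -p pics; cat > h.py <<'E'
from workcell import *
import numpy as np, cv2
from scipy.spatial.transform import Rotation as R
def cloud(f):
    v,u=np.mgrid[0:400,0:640]; z=f["range_z"]
    P=np.dstack([(u-f["cx"])/f["fx"]*z,(v-f["cy"])/f["fy"]*z,z])
    A,e=pose(f)
    return P@A.T+e
def pose(f):
    if "eye" in f:
        a=np.array(f["attitude"]); 
        A=a if a.shape==(3,3) else R.from_rotvec(a).as_matrix()
        return A,np.array(f["eye"])
    s=f["s"]; T=np.array(f["T_tool_cam"]); Rt=R.from_rotvec(s["orientation"]).as_matrix()
    return Rt@T[:3,:3], Rt@T[:3,3]+np.array(s["tcp_pos"])
def wrist():
    s=observe(); f=grab_frame("wrist"); f["s"]=s; return f
def ray(f,uv,z):
    A,e=pose(f); d=A@np.array([(uv[0]-f["cx"])/f["fx"],(uv[1]-f["cy"])/f["fy"],1.]); return e+d*(z-e[2])/d[2]
def save(f,n): cv2.imwrite(n,f["color"])
def delta(Rg,pg):
    s=observe(); R0=R.from_rotvec(s["orientation"]); 
    d=R0.inv().apply(np.array(pg)-s["tcp_pos"])*100; r=(R0.inv()*R.from_matrix(Rg)).as_rotvec(degrees=True)
    print("delta cm",d.round(2),"deg",r.round(1), "t",round(s["t"],2))
E
python3 - <<'E'
from h import *
import pickle
s=observe();print({k:np.round(v,3) for k,v in s.items()})
fs={n:grab_frame(n) for n in("top","scene")}
pickle.dump(fs,open("f0.pkl","wb"))
for n,f in fs.items(): save(f,f"pics/{n}0.png"); print(n,f["fx"],f["cx"],f["eye"],np.round(f["attitude"],3))
E
```

```text
pics
{'t': np.float64(0.0), 'joint_positions': array([-1.324,  0.435,  0.025,  1.574, -0.012,  1.134, -0.075]), 'qvel': array([ 0.   , -0.001, -0.   ,  0.   , -0.001,  0.   ,  0.001]), 'joint_efforts': array([-0.0000e+00, -6.6785e+01,  9.8500e-01, -3.1446e+01, -6.0000e-02,
        4.3000e-02,  0.0000e+00]), 'tcp_pos': array([0.214, 0.587, 0.226]), 'orientation': array([-5.470e-01, -3.094e+00,  2.000e-03]), 'force': array([ 0.715,  0.519, -0.424]), 'moment': array([-0.04, -0.06,  0.1 ]), 'gripper_width': np.float64(1.002)}
top 420.69200714273046 315.7698914249194 [ 0.23600489 -0.00716356  1.59371623] [-2.104  2.145 -0.203]
scene 405.2330637090789 325.1824593687921 [ 1.32331614 -0.06934717  0.9790922 ] [-1.824 -1.714  0.671]
```

View pics/top0.png

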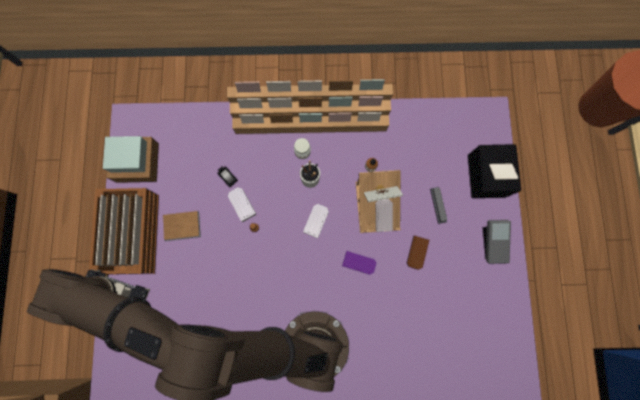

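View pics/scene0.png

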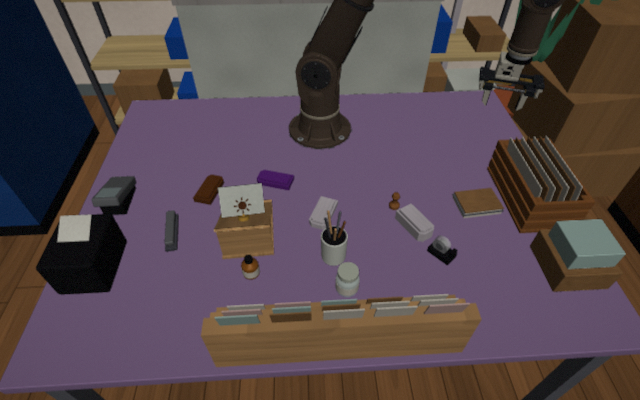

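The top view shows the stack at (241,204), tin2 at (316,220), and the stand around (380,200) with tin1 at (384,215) and the sign at (383,194). The scene view confirms that the stand rises away from the robot and that the sun faces uphill.

```bash
python3 - <<'E'
from h import *
import pickle
fs=pickle.load(open("f0.pkl","rb")); f=fs["top"]; C=cloud(f); hsv=cv2.cvtColor(f["color"],cv2.COLOR_BGR2HSV)
m=((hsv[...,1]<60)&(hsv[...,2]>120)).astype(np.uint8)
n,l,st,ce=cv2.connectedComponentsWithStats(m)
for i in range(1,n):
    if st[i,4]>25 and 160<ce[i][0]<450 and 130<ce[i][1]<260:
        p=C[l==i]; p=p[np.isfinite(p).all(1)]; r=cv2.minAreaRect(p[:,:2].astype(np.float32))
        print(ce[i].round(),st[i,4],"med",np.median(p,0).round(3),"zrange",np.percentile(p[:,2],[5,95]).round(3),"rect",np.round(r[0],3),np.round(r[1],3),round(r[2],1))
# stand: deck cloud
p=C[168:236,355:405].reshape(-1,3); p=p[(p[:,2]>.02)]
print("stand",cv2.minAreaRect(p[:,:2].astype(np.float32)))
for n,(u,v) in dict(stamp=(254,227),tape=(228,176),cup=(310,174),ink=(372,163),table=(290,250)).items(): print(n,C[v-2:v+3,u-2:u+3].reshape(-1,3).mean(0).round(3))
E
```

```text
[342. 245.] 86953 med [ 0.355 -0.145  0.   ] zrange [-0.006  0.009] rect [0.469 0.016] [2.393 1.663] 89.8
[226. 175.] 48 med [0.63  0.322 0.061] zrange [0.05  0.067] rect [0.633 0.323] [0.04  0.022] 41.6
stand ((0.41033124923706055, -0.2031693458557129), (0.21870103478431702, 0.4768664240837097), 66.28689575195312)
stamp [0.433 0.215 0.046]
tape [0.626 0.313 0.058]
cup [0.617 0.005 0.101]
ink [ 0.662 -0.228  0.073]
table [0.349 0.086 0.   ]
```

```bash
python3 - <<'E'
from h import *
import pickle
fs=pickle.load(open("f0.pkl","rb")); f=fs["top"]; C=cloud(f); hsv=cv2.cvtColor(f["color"],cv2.COLOR_BGR2HSV)
m=((hsv[...,1]<28)&(hsv[...,2]>140)).astype(np.uint8)
n,l,st,ce=cv2.connectedComponentsWithStats(m)
for i in range(1,n):
    if st[i,4]>25 and 160<ce[i][0]<450 and 130<ce[i][1]<260:
        ys,xs=np.where(l==i); z=np.median(C[l==i][:,2]); r=cv2.minAreaRect(np.array([ray(f,(x,y),z)[:2] for x,y in zip(xs,ys)],np.float32))
        print(ce[i].round(),st[i,4],"z",z.round(3),"rect",np.round(r[0],3),np.round(r[1],3),round(r[2],1))
print([C[v-1:v+2,u-1:u+2].reshape(-1,3).mean(0).round(3) for u,v in((360,174),(400,172),(360,232),(401,231))])
w=wrist(); print(w["fx"],w["cx"],w["cy"],np.round(w["T_tool_cam"],3))
c=R.from_rotvec([0,0,0])
y=0; Rg=np.array([[-1,0,0],[0,1,0],[0,0,-1.]]).T
delta(Rg,[0.42,0.15,0.40]); print(R.from_rotvec(observe()["orientation"]).as_matrix().round(3))
E
```

```text
[302. 145.] 203 z 0.084 rect [0.733 0.033] [0.06  0.055] 89.0
[225. 174.] 32 z 0.063 rect [0.632 0.322] [0.023 0.019] 1.1
[241. 203.] 520 z 0.041 rect [0.525 0.267] [0.122 0.063] 28.1
[384. 207.] 721 z 0.095 rect [ 0.481 -0.271] [0.151 0.133] 9.6
[316. 220.] 516 z 0.023 rect [ 0.458 -0.015] [0.063 0.122] 66.1
[array([ 0.605, -0.174,  0.134]), array([ 0.621, -0.327,  0.09 ]), array([ 0.41 , -0.179,  0.014]), array([ 0.394, -0.3  ,  0.175])]
299.3698832566148 324.6848589741835 197.43750362362582 [[ 0.001 -0.956 -0.292  0.079]
 [ 1.     0.001 -0.    -0.001]
 [ 0.001 -0.292  0.956 -0.156]
 [ 0.     0.     0.     1.   ]]
delta cm [-34.31 -33.99 -17.34] deg [ -0.1  -0.  -20. ] t 0.15
[[-0.939  0.343 -0.   ]
 [ 0.343  0.939 -0.001]
 [-0.    -0.001 -1.   ]]
```

>>> {"op": "apply_moves", "data": {
  "deltas": [
    [[0,-3,-2.8,-0.3,0,0,-4],[0,-6,-5.6,-0.5,0,0,-8],[0,-9,-8.4,-0.7,0,0,-12],[0,-12,-11.2,-1,0,0,-16],[0,-15,-14,-1.2,0,0,-20],[0,-18,-16.8,-1.4,0,0,-20],[0,-21,-19.5,-1.6,0,0,-20],[0,-24,-22.2,-1.8,0,0,-20],[0,-27,-25,-2,0,0,-20],[0,-30,-27.7,-2.4,0,0,-20]]
  ]
}}

```text
t: 0.98
tcp_pos: [0.4012, 0.2215, 0.2504]
orientation: [-0.001, -3.141, 0.002]
force: [0.5, 1.1, -0.2]
gripper_width: 0.998
```

```bash
python3 - <<'E'
from h import *
Rg=np.array([[-1,0,0],[0,1,0],[0,0,-1.]]).T
delta(Rg,[0.45,0.13,0.26]);print(observe()["joint_positions"].round(2))
E
```

```text
delta cm [-4.89 -9.15 -0.95] deg [-0.1 -0.  -0. ] t 0.98
[-0.74  0.14  0.13  1.93 -0.02  1.08  0.97]
```

>>> {"op": "apply_moves", "data": {
  "deltas": [
    [[0,-2.5,-4,-0.5,0,0,0],[0,-4.9,-8,-1,0,0,0],[0,-4.9,-9.2,-1,0,0,0],[0,-4.9,-9.2,-1,0,0,0],[0,-4.9,-9.2,-1,0,0,0],[0,-4.9,-9.2,-1,0,0,0],[0,-4.9,-9.2,-1,0,0,0],[0,-4.9,-9.2,-1,0,0,0],[0,-4.9,-9.2,-1,0,0,0],[0,-4.9,-9.2,-1,0,0,0]]
  ]
}}

```text
t: 1.82
tcp_pos: [0.4499, 0.1302, 0.2604]
orientation: [0.001, -3.141, 0.002]
force: [0.5, 0.3, -0.8]
gripper_width: 0.998
```

```bash
python3 - <<'E'
from h import *
import pickle
f=wrist(); pickle.dump(f,open("w1.pkl","wb")); save(f,"pics/w1.png"); print(observe()["tcp_pos"])
Rg=np.array([[-1,0,0],[0,1,0],[0,0,-1.]]).T
delta(Rg,[0.45,-0.22,0.26])
E
```

```text
[0.44992137 0.13004221 0.26043438]
delta cm [  0.   -35.     0.09] deg [-0.1 -0.   0. ] t 1.87
```

View pics/w1.png

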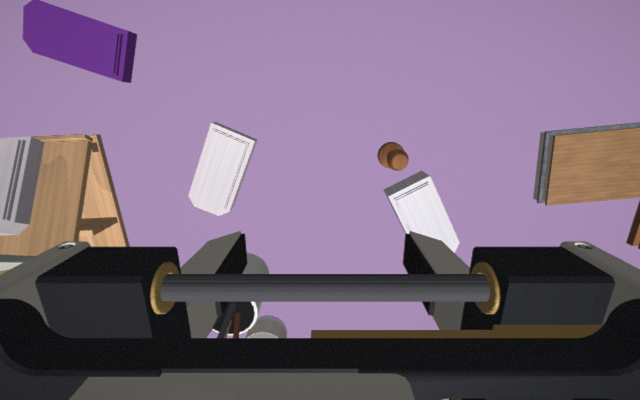

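The wrist view shows tin2 at about (222,168) with its chamfers at the bottom, towards +x. The stack is at about (423,212), also with its chamfers towards +x but partly hidden by a finger. I'll move further out for one clear view.

>>> {"op": "apply_moves", "data": {
  "deltas": [
    [[0,-2.5,-2.5,-1.2,0,0,0],[0,-5,-5,-2.5,0,0,0],[0,-7.5,-7.5,-4,0,0,0],[0,-10,-10,-4,0,0,0],[0,-12,-11,-4,0,0,0],[0,-12,-11,-4,0,0,0],[0,-12,-11,-4,0,0,0],[0,-12,-11,-4,0,0,0],[0,-12,-11,-4,0,0,0],[0,-12,-11,-4,0,0,0]]
  ]
}}

```text
t: 2.7
tcp_pos: [0.5693, 0.0212, 0.3006]
orientation: [0.003, -3.141, 0.001]
force: [-0.5, 0.9, 0.3]
gripper_width: 1.003
```

```bash
python3 - <<'E'
from h import *
import pickle
f=wrist(); pickle.dump(f,open("w2.pkl","wb")); save(f,"pics/w2.png"); print(observe()["tcp_pos"],observe()["qvel"].round(3))
E
```

```text
[0.56941421 0.02104257 0.30065776] [ 0.003  0.002  0.004 -0.003 -0.001 -0.     0.001]
```

View pics/w2.png

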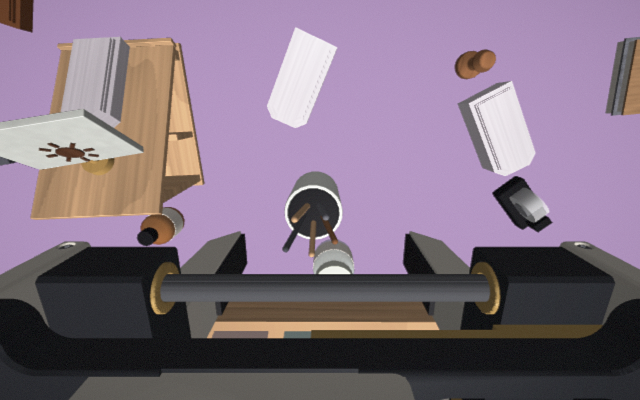

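The view shows tin2 at about (302,78), the stack at (498,128), the deck at (115,130), tin1 at (95,80) and the sign at (70,140).

```bash
cat > m.py <<'E'
from h import *
def white(f): 
    h=cv2.cvtColor(f["color"],cv2.COLOR_BGR2HSV); return (h[...,1]<40)&(h[...,2]>90)
def tin(f,win,zs,zmin,extra=None):
    C=cloud(f); u0,v0,u1,v1=win; M=np.zeros((400,640),bool); M[v0:v1,u0:u1]=1
    M&=white(f)&(f["range_z"]>0)&(C[...,2]>zmin)
    M=cv2.morphologyEx(M.astype(np.uint8),cv2.MORPH_OPEN,np.ones((3,3)))
    n,l,st,ce=cv2.connectedComponentsWithStats(M); i=1+np.argmax(st[1:,4]); ys,xs=np.where(l==i)
    P=np.array([ray(f,(x,y),zs)[:2] for x,y in zip(xs,ys)],np.float32)
    r=cv2.minAreaRect(P); b=cv2.boxPoints(r)
    e=b[1]-b[0]; e2=b[2]-b[1]; e=e if np.linalg.norm(e)>np.linalg.norm(e2) else e2; e=e/np.linalg.norm(e)
    e=e if e[0]>0 else -e
    print("pix",ce[i].round(1),"zmed",np.median(C[l==i][:,2]).round(4),"c",np.round(r[0],4),"size",np.round(r[1],4),"yaw",np.degrees(np.arctan2(e[1],e[0])).round(2))
    return r[0],np.arctan2(e[1],e[0])
E
python3 - <<'E'
from m import *
import pickle
f=pickle.load(open("w2.pkl","rb")); C=cloud(f)
tb=C[150:200,230:270].reshape(-1,3); print("table z",tb[:,2].mean(),tb[:,2].std())
print("tin2"); tin(f,(250,20,350,140),.018,.012)
print("stack"); tin(f,(440,70,550,190),.036,.029)
h=cv2.cvtColor(f["color"],cv2.COLOR_BGR2HSV)
W=(h[...,1]>60)&(h[...,0]>8)&(h[...,0]<25)&(f["range_z"]>0); M=np.zeros_like(W); M[50:210,45:160]=1
P=C[W&M]; 
for k in range(5):
    c=np.median(P,0) if k==0 else P.mean(0); n=np.linalg.svd(P-P.mean(0),full_matrices=0)[2][2]; n*=np.sign(n[2]); d=(P-P.mean(0))@n; P=P[abs(d)<max(.004,2*d.std()) ]
print("deck n",n.round(4),"tilt",np.degrees(np.arccos(n[2])),"yaw",np.degrees(np.arctan2(-n[1],-n[0])),"c",P.mean(0).round(4),len(P),d.std())
c=P.mean(0); np.savez("deck.npz",n=n,c=c)
H=(C-c)@n
up=np.array([0,0,1])-n*n[2]; up/=np.linalg.norm(up); side=np.cross(n,up)
# wood deck outline in deck coords
D=W&(abs(H)<.006); D[:,:20]=0;D[:,200:]=0; D[225:]=0
q=np.c_[(C[D]-c)@up,(C[D]-c)@side].astype(np.float32)
print("deck ext up",np.percentile(q[:,0],[1,99]),"side",np.percentile(q[:,1],[1,99]))
T=white(f)&(H>.012)&(H<.03); T[:,150:]=0; T[130:]=0; T=cv2.morphologyEx(T.astype(np.uint8),cv2.MORPH_OPEN,np.ones((3,3)))>0
q=np.c_[(C[T]-c)@up,(C[T]-c)@side].astype(np.float32); r=cv2.minAreaRect(q); print("tin1 deckcoords",r,"H",np.percentile(H[T],[10,50,90]))
cc=c+r[0][0]*up+r[0][1]*side+n*.0125; print("tin1 mid",cc.round(4))
S=white(f)&(H>.05); S[:,160:]=0; S[:100]=0;S[190:]=0; S=cv2.morphologyEx(S.astype(np.uint8),cv2.MORPH_OPEN,np.ones((3,3)))>0
p=C[S]; print("sign H max",np.percentile(H[S],[2,50,98])); p=p[H[S]>.06]
q=np.c_[(p-c)@up,(p-c)@side]; sn=np.linalg.svd(p-p.mean(0),full_matrices=0)[2][2]; print("sign normal",sn.round(3),"dot up,side,n",(sn@up).round(3),(sn@side).round(3),(sn@n).round(3),"mean up/side",q.mean(0),"side ext",np.percentile(q[:,1],[0.5,99.5]),len(p))
print("up",up.round(4),"side",side.round(4))
E
```

```text
table z -0.0007053074752501889 0.020510550247438697
tin2
pix [299.8  78.4] zmed 0.0231 c [ 0.457  -0.0157] size [0.0599 0.1196] yaw -23.3
stack
pix [502.2 129.5] zmed 0.0409 c [0.5231 0.2652] size [0.1205 0.0622] yaw 28.17
deck n [-0.4986 -0.0254  0.8664] tilt 29.952419762394438 yaw 2.916604377684485 c [ 0.5356 -0.2322  0.0923] 9498 0.0007258153767460742
deck ext up [-0.14257159  0.08515712] side [-0.08969983  0.05864035]
tin1 deckcoords ((-0.08152495324611664, -0.028634686022996902), (0.061418548226356506, 0.11641618609428406), 89.92185974121094) H [0.01759397 0.02465528 0.02571809]
tin1 mid [ 0.4603 -0.2647  0.0624]
sign H max [0.05193642 0.08124458 0.10073698]
sign normal [0.984 0.142 0.11 ] dot up,side,n 0.912 0.092 -0.399 mean up/side [0.02231216 0.00125368] side ext [-0.06228533  0.25445725] 3167
up [0.8653 0.0441 0.4993] side [-0.0509  0.9987  0.    ]
```

>>> {"op": "apply_moves", "data": {
  "deltas": [
    [[0,0,3.5,0,0,0,-5],[0,0,7,0,0,0,-10],[0,0,10.5,1,0,0,-15],[0,-0.2,14,3.2,0,0,-20],[0,-0.4,17,5.4,0,0,-25],[0,-0.7,20,7.6,0,0,-28.2],[0,-0.7,23,9.8,0,0,-28.2],[0,-0.7,26,12,0,0,-28.2],[0,-0.7,27.2,13,0,0,-28.2],[0,-0.7,27.2,13,0,0,-28.2]]
  ]
}}

```text
t: 3.58
tcp_pos: [0.5726, 0.2972, 0.1674]
orientation: [0.776, -3.038, -0.0]
force: [-0.8, 0.6, -0.1]
gripper_width: 1.001
```

```bash
python3 - <<'E'
from m import *
import pickle
print(observe()["tcp_pos"],observe()["qvel"].round(3)); 
import time
f=wrist(); f=wrist(); f=wrist(); pickle.dump(f,open("w3.pkl","wb")); save(f,"pics/w3.png"); print(f["s"]["tcp_pos"],f["s"]["qvel"].round(3),observe()["joint_positions"].round(2))
C=cloud(f); tin(f,(180,0,500,250),.036,.029); tin(f,(180,0,500,250),.043,.0395)
E
```

```text
[0.57261267 0.29720425 0.16737036] [ 0.043 -0.05   0.054 -0.006  0.02   0.039  0.034]
[0.57551203 0.29271662 0.17044838] [ 0.026 -0.029  0.028 -0.008  0.005  0.001  0.002] [-0.64  0.51  0.14  1.59 -0.08  1.04  1.58]
pix [328.2 124.6] zmed 0.0411 c [0.5233 0.2675] size [0.1189 0.0596] yaw 28.27
pix [328.2 126.7] zmed 0.0414 c [0.5235 0.2676] size [0.1045 0.0457] yaw 28.27
```

View pics/w3.png

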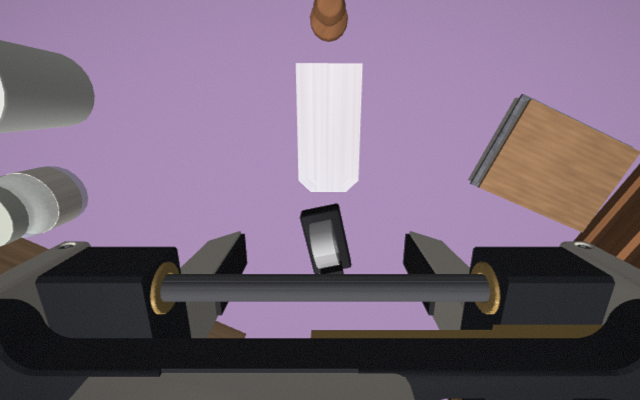

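The stack is clear, at (329,128), with its chamfers away from the robot and a measured size of 119 x 59.6 mm. Next is tin2, from a similar relative camera pose.

```bash
cat >> h.py <<'E'
def Rdown(yaw):
    c,s=np.cos(np.radians(yaw)),np.sin(np.radians(yaw)); return np.array([[-c,-s,0],[-s,c,0],[0,0,-1.]]).T
E
python3 - <<'E'
from h import *
delta(Rdown(-23.3),[.512,-.039,.20])
E
```

```text
delta cm [ 21.33 -26.09  -2.82] deg [-0.1  0.  51.6] t 3.73
```

>>> {"op": "apply_moves", "data": {
  "deltas": [
    [[0,2,-2.5,-2.5,0,0,5],[0,4.4,-5.4,-5,0,0,10],[0,6.8,-8.4,-6,0,0,15],[0,9.2,-11.3,-6,0,0,21],[0,11.6,-14.2,-6,0,0,27],[0,14,-17.2,-6,0,0,33],[0,16.4,-20.1,-5,0,0,39],[0,18.8,-23,-4,0,0,45],[0,21.3,-26.1,-2.8,0,0,51.6],[0,21.3,-26.1,-2.8,0,0,51.6]]
  ]
}}

```text
t: 4.57
tcp_pos: [0.5092, -0.0493, 0.2]
orientation: [0.665, 3.069, -0.007]
force: [-0.3, -1.0, -0.1]
gripper_width: 1.001
```

```bash
python3 - <<'E'
from m import *
import pickle
for i in range(4): f=wrist()
pickle.dump(f,open("w4.pkl","wb")); print(f["s"]["tcp_pos"],f["s"]["qvel"].round(3),f["s"]["joint_positions"].round(2))
tin(f,(220,0,430,245),.018,.011); c,y=tin(f,(220,0,430,245),.025,.0215); y=np.degrees(y)
delta(Rdown(y),[*c,.10]); delta(Rdown(y),[*c,.004])
E
```

```text
[ 0.51242972 -0.04021111  0.2009746 ] [-0.028  0.009 -0.032 -0.013 -0.001 -0.001 -0.002] [-0.36  0.29  0.43  1.9  -0.14  0.98  1.29]
pix [326.  118.6] zmed 0.023 c [ 0.4569 -0.0158] size [0.0597 0.1186] yaw -23.31
pix [326.2 119.6] zmed 0.0235 c [ 0.4565 -0.0156] size [0.0458 0.1047] yaw -23.4
delta cm [ 6.12 -0.09 10.07] deg [0.  0.1 0.1] t 4.77
delta cm [ 6.14 -0.09 19.67] deg [0.  0.1 0.1] t 4.77
```

>>> {"op": "apply_moves", "data": {
  "deltas": [
    [[0,3,-0.1,2,0,0,0],[0,6.1,-0.1,4,0,0,0],[0,6.1,-0.1,8,0,0,0],[0,6.1,-0.1,12,0,0,0],[0,6.1,-0.1,16,0,0,0],[0,6.1,-0.1,18.5,0,0,0],[0,6.1,-0.1,19.7,0,0,0],[0,6.1,-0.1,19.7,0,0,0],[0,6.1,-0.1,19.7,0,0,0],[0,6.1,-0.1,19.7,0,0,0]]
  ]
}}

```text
t: 5.6
tcp_pos: [0.4578, -0.0152, 0.0045]
orientation: [0.632, 3.074, 0.001]
force: [-0.0, -0.1, 0.9]
gripper_width: 0.998
```

```bash
python3 - <<'E'
from h import *
delta(Rdown(-23.35),[.4568,-.0157,.004])
E
```

```text
delta cm [ 0.07 -0.09  0.05] deg [0.1 0.2 0.1] t 5.6
```

>>> {"op": "apply_moves", "data": {
  "deltas": [
    [[0,0.1,-0.1,0,0,0,0],[0,0.1,-0.1,0,0,0,0],[0.3,0.1,-0.1,0,0,0,0],[0.6,0.1,-0.1,0,0,0,0],[1,0.1,-0.1,0,0,0,0],[1,0.1,-0.1,0,0,0,0],[1,0.1,-0.1,0,0,0,0],[1,0.1,-0.1,0,0,0,0],[1,0.1,-0.1,0,0,0,0],[1,0.1,-0.1,0,0,0,0]]
  ],
  "grip_force": 25
}}

```text
t: 6.43
tcp_pos: [0.4565, -0.0156, 0.0045]
orientation: [0.632, 3.074, 0.001]
force: [-0.7, 0.3, 1.9]
gripper_width: 0.655
```

```bash
python3 - <<'E'
from h import *
s=observe();print(s["gripper_width"],s["tcp_pos"],s["force"]);delta(Rdown(28.27),[.5233,.2675,.16])
E
```

```text
0.6547595302612248 [ 0.45652823 -0.01562975  0.00451901] [-0.66168879  0.26045835  1.89619374]
delta cm [  4.99  28.67 -15.52] deg [ -0.    0.2 -51.5] t 6.43
```

>>> {"op": "apply_moves", "data": {
  "deltas": [
    [[1,0,0,-3.5,0,0,0],[1,0,0,-7,0,0,0],[1,0,1,-10.5,0,0,-3],[1,0.6,4,-13,0,0,-8],[1,1.2,7.4,-15.5,0,0,-13],[1,1.9,11,-15.5,0,0,-20],[1,2.5,14.5,-15.5,0,0,-26],[1,3.1,18,-15.5,0,0,-32],[1,3.7,21.5,-15.5,0,0,-38],[1,4.3,25,-15.5,0,0,-45]]
  ]
}}

```text
t: 7.27
tcp_pos: [0.5149, 0.2327, 0.1595]
orientation: [-0.6, 3.081, -0.001]
force: [1.2, -0.6, 0.7]
gripper_width: 0.653
```

```bash
python3 - <<'E'
from h import *
print(observe()["gripper_width"]);delta(Rdown(28.27),[.5233,.2675,.10]);delta(Rdown(28.27),[.5233,.2675,.0525])
E
```

```text
0.653015171542899
delta cm [-2.07  2.92  5.96] deg [-0.1  0.2 -6.2] t 7.27
delta cm [-2.06  2.93 10.71] deg [-0.1  0.2 -6.2] t 7.27
```

>>> {"op": "apply_moves", "data": {
  "deltas": [
    [[1,-1,1.5,0,0,0,-3],[1,-2.1,2.9,1,0,0.2,-6.2],[1,-2.1,2.9,3,0,0.2,-6.2],[1,-2.1,2.9,5,0,0.2,-6.2],[1,-2.1,2.9,7,0,0.2,-6.2],[1,-2.1,2.9,9,0,0.2,-6.2],[1,-2.1,2.9,9.7,0,0.2,-6.2],[1,-2.1,2.9,9.7,0,0.2,-6.2],[1,-2.1,2.9,9.7,0,0.2,-6.2],[1,-2.1,2.9,9.7,0,0.2,-6.2]]
  ]
}}

```text
t: 8.1
tcp_pos: [0.5245, 0.2677, 0.0637]
orientation: [-0.766, 3.046, -0.002]
force: [-0.1, 0.5, -0.3]
gripper_width: 0.652
```

```bash
python3 - <<'E'
from h import *
print(observe()["gripper_width"],observe()["force"]);delta(Rdown(28.27),[.5233,.2675,.0405])
E
```

```text
0.6523114174162692 [-0.08502706  0.48164013 -0.31979187]
delta cm [0.12 0.04 2.32] deg [-0.1  0.1 -0. ] t 8.1
```

Slow descent, stopping slightly above nominal to check the force.

>>> {"op": "apply_moves", "data": {
  "deltas": [
    [[1,0.1,0.05,0.3,0,0,0],[1,0.1,0.05,0.6,0,0,0],[1,0.1,0.05,0.9,0,0,0],[1,0.1,0.05,1.2,0,0,0],[1,0.1,0.05,1.5,0,0,0],[1,0.1,0.05,1.8,0,0,0],[1,0.1,0.05,2,0,0,0],[1,0.1,0.05,2.2,0,0,0],[1,0.1,0.05,2.3,0,0,0],[1,0.1,0.05,2.3,0,0,0]]
  ]
}}

```text
t: 8.93
tcp_pos: [0.5234, 0.2676, 0.0407]
orientation: [-0.766, 3.046, -0.002]
force: [-0.3, -0.5, 0.1]
gripper_width: 0.651
```

```bash
python3 - <<'E'
from h import *
print(observe()["gripper_width"],observe()["force"],observe()["moment"]);delta(Rdown(28.27),[.5233,.2675,.0405])
E
```

```text
0.6506028773859689 [-0.32417216 -0.50699207  0.12678005] [0.01209739 0.1236245  0.06773023]
delta cm [ 0.01 -0.01  0.02] deg [-0.1  0.  -0. ] t 8.93
```

>>> {"op": "apply_moves", "data": {
  "deltas": [
    [[1,0,0,0.05,0,0,0],[0.1,0,0,0.05,0,0,0],[0.1,0,0,0,0,0,0],[0.1,0,0,0,0,0,0],[0.1,0,0,-2,0,0,0],[0.1,0,0,-5,0,0,0],[0,-2,0,-8,0,0,0],[0,-4,0,-11,0,0,0],[0,-6,0,-14,0,0,0],[0,-6,0,-14.5,0,0,0]]
  ]
}}

```text
t: 9.77
tcp_pos: [0.581, 0.2989, 0.1916]
orientation: [-0.763, 3.036, 0.003]
force: [-0.2, 0.8, 0.3]
gripper_width: 1.0
```

```bash
python3 - <<'E'
from m import *
for i in range(3): f=wrist()
save(f,"pics/w5.png");print(f["s"]["tcp_pos"])
tin(f,(180,0,500,250),.054,.047); c,y=tin(f,(180,0,500,250),.061,.0575); print(np.degrees(y))
# deck view
d=np.load("deck.npz"); n,c=d["n"],d["c"]; up=np.array([0,0,1])-n*n[2]; up/=np.linalg.norm(up); side=np.cross(n,up)
Rg=np.array([-up,side,-n]).T; print(np.linalg.det(Rg))
t=c-.0815*up-.0286*side
print("view",(t+n*.20+up*.0).round(3)); delta(Rg,t+n*.20)
E
```

```text
[0.57728234 0.29677745 0.18725634]
pix [324.5 119.4] zmed 0.059 c [0.5234 0.2669] size [0.119  0.0597] yaw 28.25
pix [324.5 121.4] zmed 0.0594 c [0.5231 0.2667] size [0.1037 0.0457] yaw 28.25
28.251232
0.9999999999999999
view [ 0.367 -0.269  0.225]
delta cm [ 45.15 -39.94  -3.92] deg [  6.5 -29.4  24.7] t 9.92
```

Both checks agree that tin2 is seated: the top rose by 18.0 mm, and it is aligned within 1 mm and 0.1°. Next is the tin1 view, square to the deck.

```bash
cat >> h.py <<'E'
d_=np.load("deck.npz"); n,c0=d_["n"],d_["c"]; up=np.array([0,0,1])-n*n[2]; up/=np.linalg.norm(up); side=np.cross(n,up)
Rdeck=np.array([-up,side,-n]).T
def dp(u,s,h): return c0+u*up+s*side+h*n
E
python3 - <<'E'
from h import *
delta(Rdeck,dp(-.0215,-.0286,.19))
E
```

```text
delta cm [ 40.   -42.38  -6.04] deg [  6.5 -29.4  24.7] t 9.92
```

>>> {"op": "apply_moves", "data": {
  "deltas": [
    [[0,2,-2,-2.5,0,0,0],[0,4.5,-4.8,-5,0.5,-2,2],[0,7.2,-7.6,-7,1,-5,4],[0,10,-10.5,-7.5,2,-9,7],[0,12.7,-13.4,-7.5,3,-13,11],[0,15.4,-16.3,-7.5,4,-17,15],[0,18.1,-19.2,-7.5,5,-21,18],[0,20.8,-22,-7.5,6,-25,21],[0,23.5,-24.9,-7.5,6.5,-29.4,24.7],[0,26.2,-27.8,-7.5,6.5,-29.4,24.7]]
  ]
}}

```text
t: 10.75
tcp_pos: [0.4704, -0.0738, 0.2564]
orientation: [-0.06, 2.621, 0.021]
force: [0.2, -0.4, -0.1]
gripper_width: 1.0
```

```bash
python3 - <<'E'
from h import *
delta(Rdeck,dp(-.0215,-.0286,.19)); print(observe()["tcp_pos"],observe()["joint_positions"].round(2))
E
```

```text
delta cm [  5.3  -19.03  -1.94] deg [ 0.1 -0.1 -0.3] t 10.75
[ 0.47038167 -0.07383458  0.25644926] [-0.43 -0.16  0.48  2.32  0.03  0.44  1.65]
```

>>> {"op": "apply_moves", "data": {
  "deltas": [
    [[0,1,-3,-0.5,0,0,0],[0,2,-6,-1,0,0,0],[0,3,-9,-1.5,0,0,0],[0,4,-12,-1.9,0,0,0],[0,5.3,-15,-1.9,0,0,0],[0,5.3,-18,-1.9,0,0,0],[0,5.3,-19,-1.9,0,0,0],[0,5.3,-19,-1.9,0,0,0],[0,5.3,-19,-1.9,0,0,0],[0,5.3,-19,-1.9,0,0,0]]
  ]
}}

```text
t: 11.58
tcp_pos: [0.4233, -0.2642, 0.2448]
orientation: [-0.062, 2.621, 0.026]
force: [0.2, -1.1, -0.5]
gripper_width: 1.003
```

```bash
python3 - <<'E'
from m import *
import pickle
f=wrist(); print(observe()["tcp_pos"],observe()["joint_positions"].round(2)); delta(Rdeck,dp(-.0215,-.0286,.19))
pickle.dump(f,open("w6.pkl","wb")); save(f,"pics/w6.png")
E
```

```text
[ 0.42302431 -0.26456634  0.24477608] [-0.82 -0.36  1.32  2.25  0.11  0.55  2.09]
delta cm [-0.12 -0.2  -0.09] deg [ 0.2 -0.2 -0.3] t 11.63
```

View pics/w6.png

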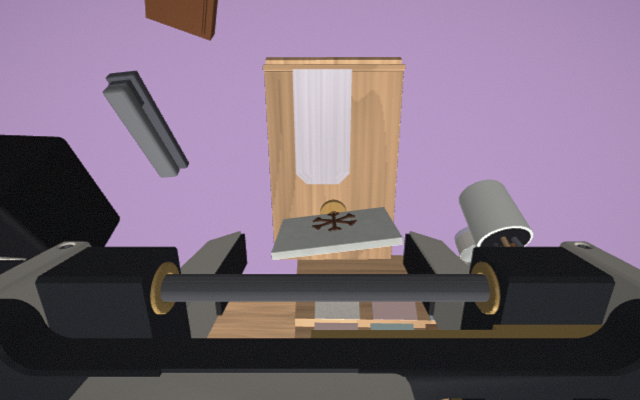

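The deck-square view shows tin1 at (322,125) with its chamfers uphill, the sign at (337,232) and the lip at v≈62.

```bash
python3 - <<'E'
from m import *
import pickle
f=pickle.load(open("w6.pkl","rb")); C=cloud(f); h=cv2.cvtColor(f["color"],cv2.COLOR_BGR2HSV)
W=(h[...,1]>60)&(h[...,0]>8)&(h[...,0]<25)&(f["range_z"]>0)
D=W.copy(); D[:75]=0;D[205:]=0;D[:,:275]=0;D[:,395:]=0
P=C[D]
for k in range(5):
    c=P.mean(0); n=np.linalg.svd(P-c,full_matrices=0)[2][2]; n*=np.sign(n[2]); d=(P-c)@n; P=P[abs(d)<max(.003,2*d.std())]
print("n",n.round(4),np.degrees(np.arccos(n[2])),"yaw",np.degrees(np.arctan2(-n[1],-n[0])),len(P),d.std())
c=c-n*0; up=np.array([0,0,1])-n*n[2]; up/=np.linalg.norm(up); side=np.cross(n,up)
np.savez("deck.npz",n=n,c=c)
H=(C-c)@n; A,e=pose(f)
def proj(M,hh):  # rays onto plane at height hh above deck
    ys,xs=np.where(M); d=np.c_[(xs-f["cx"])/f["fx"],(ys-f["cy"])/f["fy"],np.ones(len(xs))]@A.T
    t=((c-e)@n+hh)/(d@n); p=e+d*t[:,None]-c; return np.c_[p@up,p@side].astype(np.float32)
for hh,lo in((.018,.011),(.025,.0215)):
    T=white(f)&(H>lo)&(H<.035); T[:,:270]=0;T[:,380:]=0;T[195:]=0;T[:60]=0
    T=cv2.morphologyEx(T.astype(np.uint8),cv2.MORPH_OPEN,np.ones((3,3)))>0
    print("tin1",hh,cv2.minAreaRect(proj(T,hh)))
E_=W&(abs(H)<.005); E_[:,:250]=0;E_[:,420:]=0;E_[205:]=0
q=proj(E_,0); print("deck up lo",np.percentile(q[:,0],.5),"side",np.percentile(q[:,1],[.5,99.5]))
L=W&(H>.003)&(H<.012); L[80:]=0;L[:,:250]=0;L[:,420:]=0; q=proj(L,.006); print("lip",len(q),np.percentile(q[:,0],[2,98]))
# deck side edges direction
xs=[];
for v in range(75,200,5):
    u=np.where(E_[v,250:420])[0]+250
    if len(u): xs.append((v,u.min(),u.max()))
for j in(1,2):
    M=np.zeros((400,640),bool)
    for r in xs: M[r[0],r[j]]=1
    q=proj(M,0); l=cv2.fitLine(q,cv2.DIST_HUBER,0,.001,.001).ravel(); print("edge yaw vs up deg",np.degrees(np.arctan(l[1]/l[0])),l[3])
S=white(f)&(H>.055)&(H<.12); S[:,:265]=0;S[:,410:]=0;S[:195]=0;S[245:]=0
p=C[S];m=p.mean(0); sn=np.linalg.svd(p-m,full_matrices=0)[2][2]; sn*=np.sign(sn@up); print("sign n (up,side,n)",(sn@up).round(3),(sn@side).round(3),(sn@n).round(3),"at",((m-c)@up).round(4),((m-c)@side).round(4),((m-c)@n).round(4),"Hmax",np.percentile(H[S],99),len(p))
E
```

```text
n [-0.4986 -0.0247  0.8665] 29.949256103920316 yaw 2.838309433550511 9443 0.0007418986746295118
tin1 0.018 ((-0.023036617785692215, -0.023222433403134346), (0.11914175748825073, 0.05981737747788429), 0.06150047108530998)
tin1 0.025 ((-0.023009922355413437, -0.02329528145492077), (0.10658303648233414, 0.048139672726392746), 0.21633732318878174)
deck up lo -0.086585484 side [-0.0843794   0.06334368]
lip 852 [-0.08878168 -0.08280251]
edge yaw vs up deg 0.14012933 -0.084328406
edge yaw vs up deg 0.036091976 0.06316368
sign n (up,side,n) 0.993 0.118 -0.028 at 0.0722 -0.0019 0.0806 Hmax 0.10080377348324719 2291
```

```bash
python3 - <<'E'
from h import *
for u,h in((-.023,.10),(-.023,.005)): delta(Rdeck,dp(u,-.0233,h))
E
```

```text
delta cm [ 5.69 -0.28  8.94] deg [ 0.3 -0.2 -0.2] t 11.63
delta cm [ 5.66 -0.32 18.44] deg [ 0.3 -0.2 -0.2] t 11.63
```

>>> {"op": "apply_moves", "data": {
  "deltas": [
    [[0,2,-0.1,1,0.3,-0.2,-0.2],[0,4,-0.2,2,0.3,-0.2,-0.2],[0,5.7,-0.3,5,0.3,-0.2,-0.2],[0,5.7,-0.3,8,0.3,-0.2,-0.2],[0,5.7,-0.3,11,0.3,-0.2,-0.2],[0,5.7,-0.3,13,0.3,-0.2,-0.2],[0,5.7,-0.3,14,0.3,-0.2,-0.2],[0,5.7,-0.3,14,0.3,-0.2,-0.2],[0,5.7,-0.3,14,0.3,-0.2,-0.2],[0,5.7,-0.3,14,0.3,-0.2,-0.2]]
  ]
}}

```text
t: 12.47
tcp_pos: [0.3944, -0.2182, 0.1756]
orientation: [-0.056, 2.62, -0.009]
force: [-0.6, 1.2, 0.2]
gripper_width: 1.0
```

```bash
python3 - <<'E'
from h import *
for u,h in((-.023,.005),): delta(Rdeck,dp(u,-.0233,h))
print(observe()["joint_positions"].round(2))
E
```

```text
delta cm [-0.04 -4.7  13.84] deg [-1.2 -0.1 -0.1] t 12.47
[-0.92 -0.44  1.32  2.47  0.57  0.35  1.59]
```

Joints 2 and 3 are at their limits because the redundant elbow drifted. I'll back out, go to a longer reach, swing over there, and come in again.

```bash
python3 - <<'E'
from h import *
delta(Rdeck,[.47,-.074,.256]); delta(Rdown(-23),[.53,-.05,.27])
E
```

```text
delta cm [-11.15  13.98  -3.15] deg [-1.2 -0.1 -0.1] t 12.47
delta cm [-17.14  16.12  -1.36] deg [ 5.6 29.6 24.9] t 12.47
```

>>> {"op": "apply_moves", "data": {
  "deltas": [
    [[0,-2.8,2.5,-2,0,0,0],[0,-5.5,5,-4,0,0,0],[0,-7.5,7.5,-4,0,0,0],[0,-9.5,10.5,-3.5,0,0,0],[0,-11,14,-3.2,0,0,0],[0,-12.5,14.5,-2.8,1,6,5],[0,-14,15,-2.4,2,12,10],[0,-15.5,15.5,-2,3.5,18,15],[0,-16.5,16,-1.6,4.5,24,20],[0,-17.1,16.1,-1.4,5.6,29.6,24.9]]
  ]
}}

```text
t: 13.3
tcp_pos: [0.5322, -0.0462, 0.2701]
orientation: [0.552, 3.048, 0.003]
force: [-1.2, -0.3, 1.1]
gripper_width: 1.002
```

```bash
python3 - <<'E'
from h import *
delta(Rdown(-23),[.70,-.08,.28]); delta(Rdown(-23),[.65,-.35,.28]);print(observe()["joint_positions"].round(2))
E
```

```text
delta cm [-16.92   2.73  -0.24] deg [0.6 2.5 2.5] t 13.3
delta cm [-21.72 -24.3   -0.3 ] deg [0.6 2.5 2.5] t 13.3
[-0.79  0.31  1.01  1.82 -0.29  1.12  1.53]
```

>>> {"op": "apply_moves", "data": {
  "deltas": [
    [[0,-3,0.5,-0.2,0,2,2],[0,-6,1,-0.3,0,2,2],[0,-9,1.5,-0.3,0,2,2],[0,-12,1.5,-0.3,0,2,2],[0,-15,0,-0.3,0,2,2],[0,-17,-3,-0.3,0,2,2],[0,-18,-6.5,-0.3,0,2,2],[0,-19,-10,-0.3,0,2,2],[0,-20,-13.5,-0.3,0,2,2],[0,-20.5,-17,-0.3,0,2,2]]
  ]
}}

```text
t: 14.13
tcp_pos: [0.6645, -0.2792, 0.2789]
orientation: [0.611, 3.072, 0.016]
force: [0.6, 0.2, 0.1]
gripper_width: 1.005
```

```bash
python3 - <<'E'
from h import *
delta(Rdown(-23),[.65,-.38,.28]);print(observe()["joint_positions"].round(2))
E
```

```text
delta cm [-2.51 -9.86 -0.21] deg [0.7 0.4 0.5] t 14.13
[-0.12  0.67  0.87  1.27 -0.52  1.41  1.89]
```

>>> {"op": "apply_moves", "data": {
  "deltas": [
    [[0,-2,-3.5,0,0,0,0],[0,-3,-7.2,0,0,0,0],[0,-3,-11,0,0,0,0],[0,-2,-14.5,0,0,0,0],[0,-1,-17,0,0,0,0],[0,0,-19,0,0,0,0],[0,2,-20,0,0,0,0],[0,4,-21,0,0,0,0],[0,4,-21,0,0,0,0],[0,4,-21,0,0,0,0]]
  ]
}}

```text
t: 14.97
tcp_pos: [0.5462, -0.4588, 0.2759]
orientation: [0.613, 3.071, 0.017]
force: [-0.3, 1.6, -0.2]
gripper_width: 1.0
```

```bash
python3 - <<'E'
from h import *
print(observe()["joint_positions"].round(2)); delta(Rdeck,dp(.0,-.0233,.13))
print(dp(0,-.0233,.13))
E
```

```text
[ 0.18  0.66  0.86  1.3  -0.51  1.4   2.19]
delta cm [18.82 12.87  9.98] deg [ -6.  -28.9 -25. ] t 14.97
[ 0.42299862 -0.2667261   0.17638646]
```

```bash
python3 - <<'E'
from h import *
delta(Rdeck,dp(-.023,-.0233,.08)); print(dp(-.023,-.0233,.08))
E
```

```text
delta cm [18.41 13.02 15.47] deg [ -6.  -28.9 -25. ] t 14.97
[ 0.42802533 -0.26647688  0.12158071]
```

>>> {"op": "apply_moves", "data": {
  "deltas": [
    [[0,2.5,1,0,0,-2,-2],[0,5,2,0,-1,-5,-4],[0,7.5,3,0,-2,-9,-8],[0,10,4.5,0.5,-3,-13,-11],[0,12.5,6,1.5,-4,-17,-15],[0,14.5,8,3,-5,-21,-18],[0,16,10,5,-5.5,-25,-21],[0,17.5,12,7,-6,-28.9,-25],[0,18.8,12.9,8.5,-6,-28.9,-25],[0,18.8,12.9,10,-6,-28.9,-25]]
  ]
}}

```text
t: 15.8
tcp_pos: [0.4336, -0.3115, 0.2092]
orientation: [0.031, 2.717, 0.041]
force: [-0.9, -0.5, 0.0]
gripper_width: 1.001
```

```bash
python3 - <<'E'
from h import *
print(observe()["joint_positions"].round(2)); delta(Rdeck,dp(-.023,-.0233,.05));delta(Rdeck,dp(-.023,-.0233,.005))
E
```

```text
[ 0.57  0.17  0.17  2.11 -0.57  0.64  2.71]
delta cm [ 3.94  4.2  10.85] deg [ 0.  -5.6 -4.2] t 15.8
delta cm [ 3.5   4.22 15.32] deg [ 0.  -5.6 -4.2] t 15.8
```

>>> {"op": "apply_moves", "data": {
  "deltas": [
    [[0,0.5,1.5,0,0,-1.5,-1],[0,1,3,1,0,-3,-2],[0,2,4.2,2.5,0,-4.5,-3],[0,3,4.2,4,0,-5.6,-4.2],[0,3.6,4.2,6,0,-5.6,-4.2],[0,3.7,4.2,7.5,0,-5.6,-4.2],[0,3.8,4.2,9,0,-5.6,-4.2],[0,3.8,4.2,9,0,-5.6,-4.2],[0,3.8,4.2,9,0,-5.6,-4.2],[0,3.8,4.2,9,0,-5.6,-4.2]]
  ]
}}

```text
t: 16.63
tcp_pos: [0.4376, -0.2668, 0.1137]
orientation: [-0.065, 2.618, 0.017]
force: [-0.7, 0.4, 0.0]
gripper_width: 0.998
```

```bash
python3 - <<'E'
from h import *
print(observe()["joint_positions"].round(2)); delta(Rdeck,dp(-.023,-.0233,.005)); print(observe()["force"])
E
```

```text
[ 1.29  0.38 -0.73  2.29 -0.47  0.17  2.72]
delta cm [0.43 0.08 6.34] deg [0. 0. 0.] t 16.63
[-0.73063324  0.35670801  0.00931378]
```

>>> {"op": "apply_moves", "data": {
  "deltas": [
    [[0,0.4,0.1,1,0,0,0],[0,0.4,0.1,2,0,0,0],[0,0.4,0.1,3,0,0,0],[0,0.4,0.1,4,0,0,0],[0,0.4,0.1,5,0,0,0],[0,0.4,0.1,5.8,0,0,0],[0,0.4,0.1,6.3,0,0,0],[0,0.4,0.1,6.3,0,0,0],[0,0.4,0.1,6.3,0,0,0],[0,0.4,0.1,6.3,0,0,0]]
  ]
}}

```text
t: 17.47
tcp_pos: [0.4671, -0.2727, 0.0735]
orientation: [-0.072, 2.64, 0.044]
force: [0.1, 0.0, -0.6]
gripper_width: 1.0
```

```bash
python3 - <<'E'
from h import *
print(observe()["joint_positions"].round(2)); delta(Rdeck,dp(-.023,-.0233,.005)); print(observe()["force"])
E
```

```text
[ 1.14  0.48 -0.61  2.25 -0.5   0.12  2.74]
delta cm [0.92 0.79 1.43] deg [ 1.2 -1.2 -0. ] t 17.47
[ 0.09524112  0.00747212 -0.60978587]
```

The wrist joint limits stop a fully square grasp. I'll grasp with the tool tilted 15° instead of 30°, since the pads stay parallel to the tin's sides, and compensate when placing.

```bash
cat >> h.py <<'E'
def Rtilt(a):
    a=np.radians(a); z=-(n*np.cos(a)+up*np.sin(a)); return np.array([np.cross(side,z),side,z]).T
E
python3 - <<'E'
from h import *
delta(Rtilt(15),dp(-.023,-.0233,.05));delta(Rtilt(15),dp(-.023,-.0233,.007)); p=observe()["tcp_pos"]-c0; print(p@up,p@side,p@n)
E
```

```text
delta cm [ 1.02  0.88 -3.06] deg [ 1.2 13.8  0.1] t 17.47
delta cm [0.93 0.79 1.23] deg [ 1.2 13.8  0.1] t 17.47
-0.01346127662882903 -0.03148292750262113 0.018981945801054063
```

>>> {"op": "apply_moves", "data": {
  "deltas": [
    [[0,0.3,0.3,-1.5,0,2,0],[0,0.6,0.6,-3,0.5,6,0],[0,1,0.9,-3,1.2,10,0],[0,1,0.9,-3,1.2,13.8,0.1],[0,1,0.9,-3,1.2,13.8,0.1],[0,1,0.9,-3,1.2,13.8,0.1],[0,1,0.9,-3,1.2,13.8,0.1],[0,1,0.9,-2,1.2,13.8,0.1],[0,1,0.9,-1,1.2,13.8,0.1],[0,1,0.9,-0.5,1.2,13.8,0.1]]
  ]
}}

```text
t: 18.3
tcp_pos: [0.4548, -0.2644, 0.0714]
orientation: [-0.07, 2.881, 0.011]
force: [0.5, 0.4, 0.1]
gripper_width: 0.999
```

```bash
python3 - <<'E'
from h import *
delta(Rtilt(15),dp(-.023,-.0233,.007)); print(observe()["joint_positions"].round(2))
E
```

```text
delta cm [-0.59 -0.07  1.51] deg [ 0.  -0.1 -0.1] t 18.3
[ 0.61  0.4  -0.11  2.16 -0.26  0.38  2.36]
```

Joint configuration is healthy now. Descending and gripping.

>>> {"op": "apply_moves", "data": {
  "deltas": [
    [[0,-0.4,-0.1,0.7,0,0,0],[0,-0.6,-0.1,1.4,0,0,0],[0,-0.6,-0.1,1.5,0,0,0],[0,-0.6,-0.1,1.5,0,0,0],[0.3,-0.6,-0.1,1.5,0,0,0],[0.6,-0.6,-0.1,1.5,0,0,0],[1,-0.6,-0.1,1.5,0,0,0],[1,-0.6,-0.1,1.5,0,0,0],[1,-0.6,-0.1,1.5,0,0,0],[1,-0.6,-0.1,1.5,0,0,0]]
  ],
  "grip_force": 30
}}

```text
t: 19.13
tcp_pos: [0.4646, -0.2649, 0.0587]
orientation: [-0.07, 2.881, 0.011]
force: [-1.3, 1.2, 2.1]
gripper_width: 0.649
```

```bash
python3 - <<'E'
from h import *
s=observe();print(s["gripper_width"],s["force"],s["joint_positions"].round(2)); p=s["tcp_pos"]-c0; print(p@up,p@side,p@n); delta(Rtilt(15),dp(-.023,-.0233,.007)); 
delta(Rtilt(15),dp(-.023,-.0233,.007)+[0,0,.2])
E
```

```text
0.6494151976334309 [-1.32008824  1.20515396  2.14104213] [ 0.6   0.43 -0.11  2.16 -0.26  0.35  2.36]
-0.022723221321115625 -0.02353114749603154 0.007251437709994083
delta cm [0.02 0.02 0.03] deg [ 0.  -0.1 -0.1] t 19.13
delta cm [ -5.12   0.04 -19.3 ] deg [ 0.  -0.1 -0.1] t 19.13
```

```bash
cat >> h.py <<'E'
def goal(p,yaw):
    r=np.load("rel.npz"); c,s=np.cos(np.radians(yaw)),np.sin(np.radians(yaw))
    G=np.array([[c,-s,0],[s,c,0],[0,0,1]]); return G@r["R"], np.array(p)+G@r["p"]
E
python3 - <<'E'
from h import *
s=observe(); Rt=np.array([up,side,n]).T; Rtool=R.from_rotvec(s["orientation"]).as_matrix()
np.savez("rel.npz",R=Rt.T@Rtool,p=Rt.T@(s["tcp_pos"]-dp(-.023,-.0233,0)))
g=goal([.5234,.2672,.15],28.26); print(g[1]); delta(*g)
E
```

```text
[0.52375323 0.26712745 0.15725144]
delta cm [-10.73  52.86  -7.29] deg [  0.1  29.5 -25.7] t 19.13
```

>>> {"op": "apply_moves", "data": {
  "deltas": [
    [[1,0.4,0,-1.5,0,0,0],[1,0.9,0,-3.5,0,0,0],[1,1.4,0,-5.5,0,0,0],[1,1.8,0,-7.5,0,0,0],[1,1.8,1.5,-10.5,0,0,0],[1,1.6,4.5,-13,0,0,0],[1,1.4,8,-14,0,0,0],[1,1,11.5,-14,0,0,0],[1,0.6,15,-14,0,0,0],[1,0.2,18.5,-14,0,0,0]]
  ]
}}

```text
t: 19.97
tcp_pos: [0.4173, -0.0807, 0.1942]
orientation: [-0.069, 2.88, 0.01]
force: [0.8, 0.5, -1.3]
gripper_width: 0.653
```

```bash
python3 - <<'E'
from h import *
s=observe();print(s["gripper_width"],s["joint_positions"].round(2)); 
g=goal([.5234,.2672,.15],28.26); print(g[1]); delta(*g)
E
```

```text
0.6525282874680731 [ 0.33  0.02 -0.23  2.26 -0.06  0.61  1.76]
[0.52375323 0.26712745 0.15725144]
delta cm [-10.93  34.23   6.75] deg [  0.   29.5 -25.7] t 19.97
```

>>> {"op": "apply_moves", "data": {
  "deltas": [
    [[1,-0.5,3.5,0,0,1,-1],[1,-1.5,7,0,0,4,-3],[1,-2.8,10.3,0,0,7,-6],[1,-4,13.6,0,0,11,-9],[1,-5.2,16.9,0,0,14,-12],[1,-6.4,20.2,0.5,0,18,-15],[1,-7.6,23.5,1.5,0,22,-19],[1,-8.8,26.8,2.5,0,26,-23],[1,-10,30,4,0,29.5,-25.7],[1,-10.9,33.5,5,0,29.5,-25.7]]
  ]
}}

```text
t: 20.8
tcp_pos: [0.521, 0.2602, 0.1712]
orientation: [0.702, -2.793, 0.094]
force: [0.4, -0.7, -2.3]
gripper_width: 0.652
```

```bash
python3 - <<'E'
from h import *
s=observe();print(s["gripper_width"],s["joint_positions"].round(2)); 
g=goal([.5234,.2672,.076],28.26); print(g[1]); delta(*g)
E
```

```text
0.6520271526358922 [-0.27  0.63 -0.46  1.47  0.22  1.37  1.31]
[0.52375323 0.26712745 0.08325144]
delta cm [-2.88  0.47  8.33] deg [ 0.  -0.3  0. ] t 20.8
```

>>> {"op": "apply_moves", "data": {
  "deltas": [
    [[1,-0.8,0.2,2,0,-0.3,0],[1,-1.5,0.5,4,0,-0.3,0],[1,-2.2,0.5,6,0,-0.3,0],[1,-2.6,0.5,7.3,0,-0.3,0],[1,-2.9,0.5,8.3,0,-0.3,0],[1,-2.9,0.5,8.3,0,-0.3,0],[1,-2.9,0.5,8.3,0,-0.3,0],[1,-2.9,0.5,8.3,0,-0.3,0],[1,-2.9,0.5,8.3,0,-0.3,0],[1,-2.9,0.5,8.3,0,-0.3,0]]
  ]
}}

```text
t: 21.63
tcp_pos: [0.5244, 0.2678, 0.0846]
orientation: [0.703, -2.8, 0.092]
force: [0.6, 0.2, -1.4]
gripper_width: 0.656
```

```bash
python3 - <<'E'
from h import *
s=observe();print(s["gripper_width"],s["force"]); 
g=goal([.5234,.2672,.054],28.26); print(g[1]); delta(*g)
f=wrist(); save(f,"pics/w7.png")
E
```

```text
0.6555115522813093 [ 0.59832454  0.1580082  -1.37939975]
[0.52375323 0.26712745 0.06125144]
delta cm [-0.52 -0.03  2.28] deg [0.  0.1 0. ] t 21.63
```

View pics/w7.png

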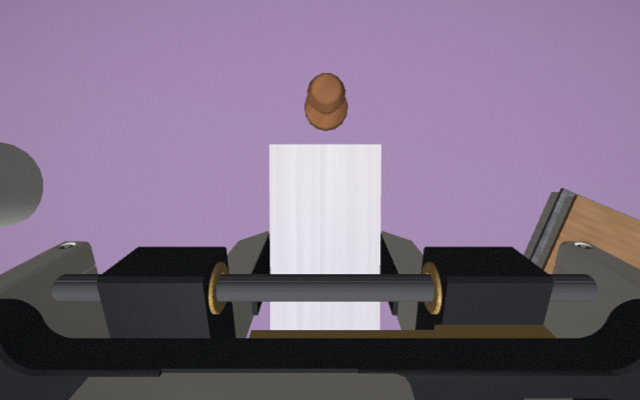

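The tin is held straight in the hand, with its near edge at v=145 and no yaw. Descending slowly.

>>> {"op": "apply_moves", "data": {
  "deltas": [
    [[1,0,0,0.2,0,0.1,0],[1,-0.1,0,0.5,0,0.1,0],[1,-0.2,0,0.8,0,0.1,0],[1,-0.2,0,1.1,0,0.1,0],[1,-0.3,0,1.4,0,0.1,0],[1,-0.4,0,1.7,0,0.1,0],[1,-0.45,0,2,0,0.1,0],[1,-0.5,0,2.15,0,0.1,0],[1,-0.5,0,2.25,0,0.1,0],[1,-0.5,0,2.25,0,0.1,0]]
  ]
}}

```text
t: 22.52
tcp_pos: [0.5233, 0.2672, 0.0612]
orientation: [0.703, -2.798, 0.092]
force: [0.0, -0.0, -0.7]
gripper_width: 0.649
```

```bash
python3 - <<'E'
from h import *
s=observe();print(s["gripper_width"],s["force"],s["moment"]); 
g=goal([.5234,.2672,.054],28.26); print(g[1]); delta(*g)
E
```

```text
0.649154216557291 [ 0.03017516 -0.00781834 -0.69457579] [ 0.23029886 -0.29714894 -0.01074762]
[0.52375323 0.26712745 0.06125144]
delta cm [-0.04 -0.03 -0.02] deg [ 0. -0.  0.] t 22.52
```

>>> {"op": "apply_moves", "data": {
  "deltas": [
    [[1,0,0,0.05,0,0,0],[0.1,0,0,0.05,0,0,0],[0.1,0,0,0,0,0,0],[0.1,0,0,0,0,0,0],[0.1,0,0,-2,0,0,0],[0.1,0,0,-5,0,0,0],[0,-1,0,-8,0,-3,0],[0,-2,0,-11,0,-8,0],[0,-3,0,-13,0,-12,0],[0,-3,0,-14,0,-15,0]]
  ]
}}

```text
t: 23.35
tcp_pos: [0.5835, 0.2999, 0.1921]
orientation: [-0.764, 3.04, 0.005]
force: [-1.3, -0.7, 0.7]
gripper_width: 1.002
```

```bash
python3 - <<'E'
from m import *
for i in range(3): f=wrist()
save(f,"pics/w8.png");print(f["s"]["tcp_pos"],f["s"]["joint_positions"].round(2))
tin(f,(180,0,500,250),.072,.065); tin(f,(180,0,500,250),.079,.0755)
E
```

```text
[0.58130148 0.29862972 0.19159838] [-0.26  0.55 -0.47  1.51  0.26  1.13  1.29]
pix [324.2 114.9] zmed 0.0771 c [0.5234 0.2666] size [0.1185 0.0596] yaw 28.21
pix [324.2 116.9] zmed 0.0775 c [0.5236 0.2667] size [0.1048 0.0457] yaw 28.2
```

View pics/w8.png

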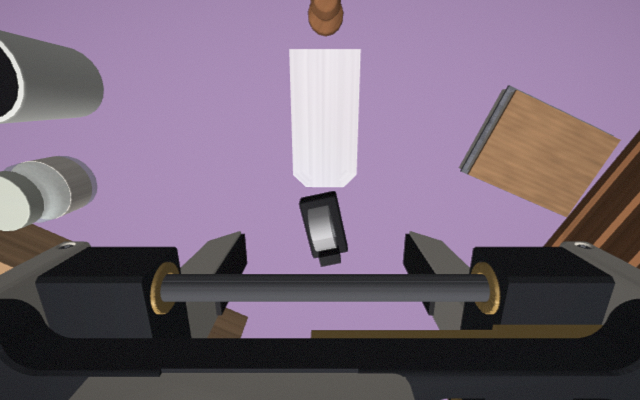

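Both tins are seated: the top is now at 77.3 mm by the camera, 18 mm up again, with chamfers matching and within 1 mm. Next is the sign: approach along its pivot axis with the jaws across its thickness.

```bash
cat >> h.py <<'E'
def Rsign(a):
    a=np.radians(a); x=side*np.cos(a)-up*np.sin(a); return np.array([x,np.cross(-n,x),-n]).T
E
python3 - <<'E'
from h import *
for h in(.1,.21): print(dp(.0765,-.0105,h))
delta(Rsign(6.8),dp(.0765,-.0105,.21))
delta(Rdown(-60),[.48,.05,.30])
E
```

```text
[ 0.50352689 -0.24991791  0.18858374]
[ 0.44867864 -0.2526372   0.2838952 ]
delta cm [ 37.66 -42.27  -9.38] deg [-16.9 -30.5 105.8] t 23.5
delta cm [ 20.6  -17.08 -11.01] deg [-0.  -0.  88.2] t 23.5
```

>>> {"op": "apply_moves", "data": {
  "deltas": [
    [[0,1.5,-1,-3,0,0,7],[0,3.5,-2.5,-5.5,0,0,14],[0,5.7,-4.5,-8,0,0,21],[0,8,-6.5,-10,0,0,28],[0,10.3,-8.5,-11,0,0,35],[0,12.6,-10.5,-11,0,0,42],[0,14.9,-12.5,-11,0,0,49],[0,17.2,-14.5,-11,0,0,56],[0,19.5,-16.4,-11,0,0,63],[0,21.5,-18.5,-11,0,0,70]]
  ]
}}

```text
t: 24.33
tcp_pos: [0.477, 0.0319, 0.2988]
orientation: [-1.127, -2.927, 0.004]
force: [0.3, -0.0, -0.6]
gripper_width: 1.001
```

```bash
python3 - <<'E'
from h import *
s=observe();print(s["joint_positions"].round(2),s["tcp_pos"])
delta(Rsign(6.8),dp(.0765,-.0105,.21))
E
```

```text
[-0.    0.15 -0.2   1.79  0.03  1.21  0.62] [0.47702033 0.03193603 0.29882342]
delta cm [-16.99 -23.     1.52] deg [-27.7 -13.5  37.3] t 24.33
```

>>> {"op": "apply_moves", "data": {
  "deltas": [
    [[0,-1.9,-2.6,0.1,-3,-1.5,4],[0,-3.8,-5.2,0.3,-6,-3,8],[0,-5.7,-7.8,0.5,-9.5,-4.5,12.5],[0,-7.6,-10.4,0.7,-13,-6,17],[0,-9.5,-13,0.9,-16.5,-8,22],[0,-11.4,-15.6,1,-20,-10,27],[0,-13.3,-18.2,1.2,-24,-12,32],[0,-15.2,-20.8,1.4,-27.7,-13.5,37.3],[0,-17,-23,1.5,-27.7,-13.5,37.3],[0,-17,-23,1.5,-27.7,-13.5,37.3]]
  ]
}}

```text
t: 25.17
tcp_pos: [0.4468, -0.2579, 0.2827]
orientation: [1.761, 2.07, 0.492]
force: [0.3, -0.9, 1.4]
gripper_width: 1.003
```

```bash
python3 - <<'E'
from m import *
import pickle
for i in range(4): f=wrist()
s=f["s"];print(s["joint_positions"].round(2),s["tcp_pos"])
delta(Rsign(6.8),dp(.0765,-.0105,.21)); save(f,"pics/w9.png"); pickle.dump(f,open("w9.pkl","wb"))
E
```

```text
[ 0.44 -0.    0.2   2.13 -0.53  0.67  1.17] [ 0.44870567 -0.25197031  0.28299942]
delta cm [-0.12 -0.01 -0.07] deg [-0.1 -0.1  0.1] t 25.37
```

View pics/w9.png

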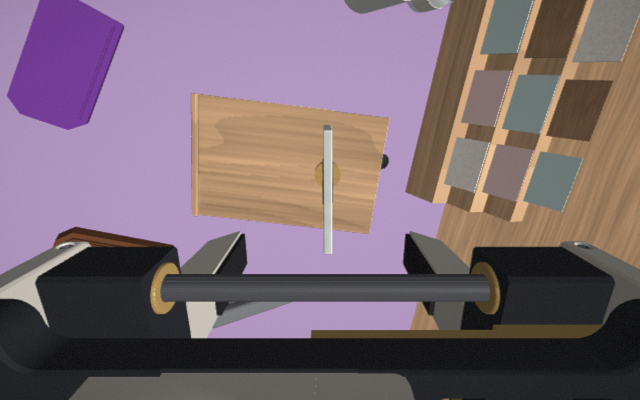

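The sign's top edge is clearly seen from (327,125) to (329,253), between the fingers.

```bash
python3 - <<'E'
from m import *
import pickle
f=pickle.load(open("w9.pkl","rb")); C=cloud(f); H=(C-c0)@n; A,e=pose(f)
S=white(f)&(H>.085)&(H<.115); S[:,:290]=0;S[:,370:]=0;S[:110]=0;S[262:]=0
ys,xs=np.where(S); d=np.c_[(xs-f["cx"])/f["fx"],(ys-f["cy"])/f["fy"],np.ones(len(xs))]@A.T
t=((c0-e)@n+.1)/(d@n); p=e+d*t[:,None]-c0; q=np.c_[p@up,p@side].astype(np.float32)
r=cv2.minAreaRect(q); print(r,np.median(H[S]))
l=cv2.fitLine(q,cv2.DIST_HUBER,0,.001,.001).ravel(); print("line",l,"angle deg of sign normal",np.degrees(np.arctan2(-l[0]*np.sign(l[1]),abs(l[1]))), "mean",q.mean(0))
E
```

```text
((0.07660512626171112, -0.009741101413965225), (0.007246504072099924, 0.11934982985258102), 7.246040344238281) 0.0999747430952129
line [ 0.12500717 -0.99215585  0.07652389 -0.00663671] angle deg of sign normal 7.18117 mean [ 0.0765239  -0.00663671]
```

```bash
python3 - <<'E'
from h import *
delta(Rsign(7.2),dp(.0766,-.0100,.12));delta(Rsign(7.2),dp(.0766,-.0100,.080))
E
```

```text
delta cm [-0.09  0.02  8.93] deg [-0.1 -0.1 -0.3] t 25.37
delta cm [-0.1   0.03 12.93] deg [-0.1 -0.1 -0.3] t 25.37
```

>>> {"op": "apply_moves", "data": {
  "deltas": [
    [[0,-0.1,0,2.5,-0.1,-0.1,-0.3],[0,-0.1,0,5,-0.1,-0.1,-0.3],[0,-0.1,0,7.5,-0.1,-0.1,-0.3],[0,-0.1,0,10,-0.1,-0.1,-0.3],[0,-0.1,0,12,-0.1,-0.1,-0.3],[0.2,-0.1,0,12.9,-0.1,-0.1,-0.3],[0.4,-0.1,0,12.9,-0.1,-0.1,-0.3],[0.6,-0.1,0,12.9,-0.1,-0.1,-0.3],[0.7,-0.1,0,12.9,-0.1,-0.1,-0.3],[0.7,-0.1,0,12.9,-0.1,-0.1,-0.3]]
  ]
}}

```text
t: 26.2
tcp_pos: [0.5134, -0.2489, 0.1724]
orientation: [1.743, 2.081, 0.494]
force: [-0.9, -0.1, -0.3]
gripper_width: 0.687
```

```bash
python3 - <<'E'
from h import *
s=observe();print(s["joint_positions"].round(2),s["force"],s["gripper_width"])
delta(Rsign(7.2),dp(.0766,-.0100,.080))
E
```

```text
[ 0.45  0.24  0.1   2.19 -0.87  0.41  1.48] [-0.8846248  -0.09965987 -0.34712047] 0.6867578218502713
delta cm [-0.   -0.04  0.1 ] deg [0.1 0.  0. ] t 26.2
```

>>> {"op": "apply_moves", "data": {
  "deltas": [
    [[0.8,0,0,0.1,0,0,0],[1,0,0,0.1,0,0,0],[1,0,0,0.1,0,0,0],[1,0,0,0.1,0,0,0],[1,0,0,0.1,0,0,0],[1,0,0,0.1,0,0,0],[1,0,0,0.1,0,0,-3],[1,0,0,0.1,0,0,-6],[1,0,0,0.1,0,0,-10],[1,0,0,0.1,0,0,-14]]
  ],
  "grip_force": 12
}}

```text
t: 27.03
tcp_pos: [0.515, -0.2482, 0.1721]
orientation: [1.455, 2.256, 0.422]
force: [3.7, 2.5, 1.0]
gripper_width: 0.085
```

```bash
python3 - <<'E'
from h import *
s=observe();print(s["joint_positions"].round(2),s["force"],s["moment"],s["gripper_width"])
delta(Rsign(7.2),dp(.0766,-.0100,.080))
E
```

```text
[ 0.5   0.24  0.05  2.18 -0.84  0.4   1.7 ] [3.66511349 2.53018517 1.02508401] [ 0.30022149 -0.17142917  0.19436902] 0.08475527035205019
delta cm [-0.   -0.18 -0.  ] deg [ 0.1 -0.  14.3] t 27.03
```

>>> {"op": "apply_moves", "data": {
  "deltas": [
    [[1,0,-0.1,0,0,0,6],[1,0,-0.1,0,0,0,12],[1,0,-0.1,0,0,0,18],[1,0,-0.1,0,0,0,24],[1,0,-0.1,0,0,0,31],[1,0,-0.1,0,0,0,38],[1,0,-0.1,0,0,0,45],[1,0,-0.1,0,0,0,52],[1,0,-0.1,0,0,0,59],[1,0,-0.1,0,0,0,66]]
  ]
}}

```text
t: 27.87
tcp_pos: [0.5156, -0.2482, 0.1725]
orientation: [2.616, 1.167, 0.721]
force: [5.6, 1.6, 0.7]
gripper_width: 0.086
```

```bash
cat >> h.py <<'E'
def st(a):
    s=observe(); p=s["tcp_pos"]-c0; print(s["joint_positions"].round(2),"F",np.round(s["force"],1),"M",np.round(s["moment"],2),"w",round(s["gripper_width"],3),"deck",(p@up).round(4),(p@side).round(4),(p@n).round(4))
    x=R.from_rotvec(s["orientation"]).as_matrix()[:,0]; print("tool angle",np.degrees(np.arctan2(-x@up,x@side)).round(1)); delta(Rsign(a),dp(.0770,-.0100,.080))
E
python3 -c "
from h import *
st(-90)"
```

```text
[ 0.29  0.24  0.29  2.2  -0.96  0.44  0.66] F [5.6 1.6 0.7] M [-0.06 -0.29  0.08] w 0.086 deck 0.0789 -0.0094 0.08
tool angle -44.8
delta cm [-0.18 -0.1  -0.  ] deg [ 0.  -0.2 45.2] t 27.87
```

>>> {"op": "apply_moves", "data": {
  "deltas": [
    [[1,0,0,0,0,0,7],[1,0,0,0,0,0,14],[1,0,0,0,0,0,21],[1,0,0,0,0,0,28],[1,0,0,0,0,0,35],[1,0,0,0,0,0,42],[1,0,0,0,0,0,49],[1,0,0,0,0,0,56],[1,0,0,0,0,0,63],[1,0,0,0,0,0,70]]
  ]
}}

```text
t: 28.7
tcp_pos: [0.5158, -0.249, 0.1726]
orientation: [-2.862, 0.564, -0.764]
force: [2.0, -2.3, -3.3]
gripper_width: 0.085
```

```bash
python3 -c "
from h import *
st(-180)"
```

```text
[ 0.1   0.25  0.53  2.21 -1.06  0.5  -0.47] F [ 2.  -2.3 -3.3] M [-0.55  0.79 -0.18] w 0.085 deck 0.0792 -0.0102 0.08
tool angle -115.1
delta cm [-0.2   0.08  0.  ] deg [-0.2 -0.2 64.9] t 28.7
```

>>> {"op": "apply_moves", "data": {
  "deltas": [
    [[1,0,0,0,0,0,7],[1,0,0,0,0,0,14],[1,0,0,0,0,0,21],[1,0,0,0,0,0,28],[1,0,0,0,0,0,35],[1,0,0,0,0,0,42],[1,0,0,0,0,0,49],[1,0,0,0,0,0,56],[1,0,0,0,0,0,62],[1,0,0,0,0,0,65]]
  ]
}}

```text
t: 29.53
tcp_pos: [0.5153, -0.2494, 0.1723]
orientation: [-1.959, 1.881, -0.503]
force: [-1.6, -1.7, -0.8]
gripper_width: 0.089
```

```bash
python3 -c "
from h import *
st(-180)"
```

```text
[-0.07  0.28  0.75  2.22 -1.14  0.56 -1.53] F [-1.6 -1.7 -0.8] M [-0.23  1.16 -0.15] w 0.089 deck 0.0786 -0.0106 0.08
tool angle 179.5
delta cm [-0.06  0.16  0.  ] deg [-0.2 -0.1 -0.5] t 29.53
```

>>> {"op": "apply_moves", "data": {
  "deltas": [
    [[1,0,0,0,0,0,-0.5],[1,0,0,0,0,0,-0.5],[1,0,0,0,0,0,-0.5],[0.6,0,0,0,0,0,-0.5],[0.4,0,0,0,0,0,-0.5],[0.2,0,0,0,0,0,-0.5],[0,0,0,-2,0,0,-0.5],[0,0,0,-5,0,0,-0.5],[0,0,0,-8.5,0,0,-0.5],[0,0,0,-12,0,0,-0.5]]
  ]
}}

```text
t: 30.37
tcp_pos: [0.4573, -0.2521, 0.2711]
orientation: [-1.969, 1.874, -0.503]
force: [0.8, 1.6, 0.6]
gripper_width: 0.545
```

```bash
cat > sg.py <<'E'
from m import *
for i in range(4): f=wrist()
save(f,"pics/w10.png")
st(-180); C=cloud(f); H=(C-c0)@n; A,e=pose(f)
S=white(f)&(H>.085)&(H<.115); S[:80]=0;S[275:]=0;S[:,:240]=0;S[:,410:]=0
S=cv2.morphologyEx(S.astype(np.uint8),cv2.MORPH_OPEN,np.ones((3,3)))>0
ys,xs=np.where(S); d=np.c_[(xs-f["cx"])/f["fx"],(ys-f["cy"])/f["fy"],np.ones(len(xs))]@A.T
t=((c0-e)@n+.1)/(d@n); p=e+d*t[:,None]-c0; q=np.c_[p@up,p@side].astype(np.float32)
print(cv2.minAreaRect(q),"pix",xs.mean(),ys.min(),ys.max()); l=cv2.fitLine(q,cv2.DIST_HUBER,0,.001,.001).ravel(); print("sign angle deg (mod 180)",np.degrees(np.arctan2(-l[0]*np.sign(l[1]),abs(l[1]))))
E
python3 sg.py
```

```text
[-0.28 -0.03  0.91  2.18 -0.54  0.63 -2.07] F [ 0.1  0.5 -0. ] M [0.06 0.73 0.  ] w 0.724 deck 0.0797 -0.0089 0.1943
tool angle -179.9
delta cm [ 0.13  0.35 11.43] deg [-0.4  0.1  0.1] t 30.57
((0.07666788250207901, -0.01092488318681717), (0.007123205345124006, 0.11999297887086868), 0.11394410580396652) pix 327.8007149240393 130 260
sign angle deg (mod 180) 0.033533722
```

View pics/w10.png

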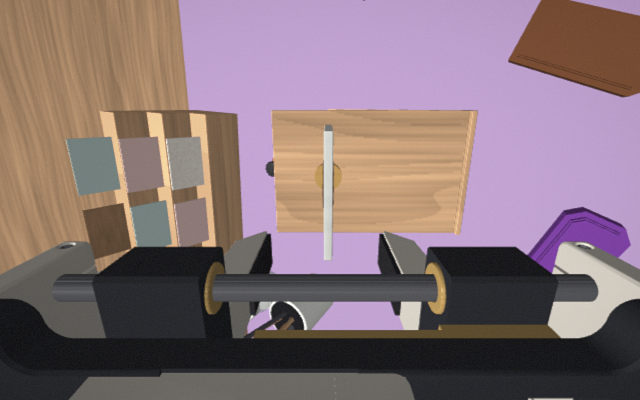

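The sign is square to within 0.1°. One scene check of which face looks uphill, the stack and the untouched things.

```bash
python3 - <<'E'
from h import *
f=grab_frame("scene"); cv2.imwrite("pics/scene1.png",cv2.resize(f["color"][130:310,150:480],None,fx=2.4,fy=2.4))
E
```

```text
(no output)
```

View pics/scene1.png

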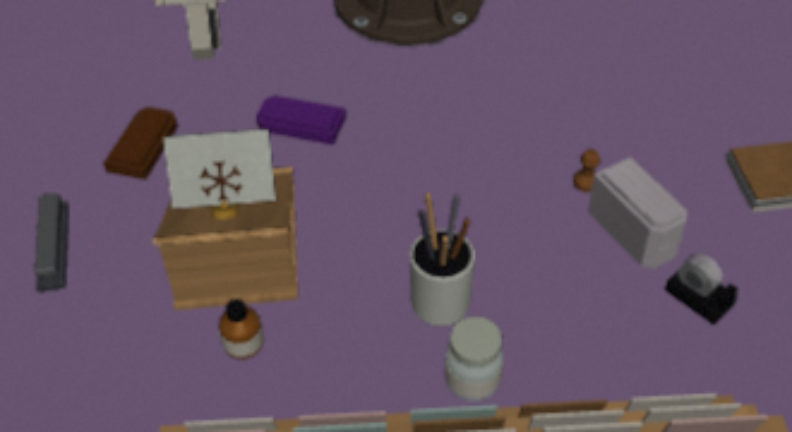

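The snowflake looks uphill at (221,180) in the crop, the stack of four is flush at (637,212), and everything else is in place.

```bash
python3 -c "
from h import *
print(np.abs(observe()['qvel']).max()); print(hand_in())"
```

```text
0.04019601842171596
the job is handed in; nothing more can be done
None
```

I stacked both loose tins on the stack with cut corners matching, then turned the sign half a turn to the snowflake. I handed it in at about 31 s.

- **Tins:** tin2 went on first, then tin1. After each one the camera showed the top 18 mm higher. Both lie within about 1 mm of the stack's measured centre and 0.1° of its direction, and the insertions showed almost no contact force.
- **Sign:** the last close-up measured 0.03° off square. The scene picture shows the snowflake looking uphill and the other things visible in it where they stood. The gripper was open, about 0.1 m above the sign.
- **What differed or went wrong:**
  - My first two approaches to tin1 stopped at the arm's joint limits. I backed out, re-routed the arm and gripped the tin with the tool tilted 15° instead of square to the deck.
  - The grip first turned the sign about 14° the wrong way before I reversed it.
  - While I held the sign, the arm sat about 2 mm uphill of the camera's estimate of the pivot, with wrist forces below 6 N in each axis.
  - The camera's heights for the stack tops read about 2 mm low throughout.

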